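# Let a ratchet press ram down onto a glue-up

### The arm

A 7-joint arm with a two-finger parallel gripper is mounted at the origin on a cart in front of the work surface, level with it; the furniture and walls round the work are solid. World frame = base frame: x ahead of the robot, y to its left, z up, the work surface at z = 0. Lengths are in m, angles in rad, forces in N, time in s.
With the tool pointing down it reaches from about 0.425 to 0.825 m from the base axis. Payload 3.6 kg.
Tool frame: the origin (TCP) lies at the very end of the fingers, on their centre line; the grasp point (between the pads) lies 19 mm behind it (bot.hold_point_z is the distance from the TCP to the grasp point, in m); z points along the fingers, y is the line along which they close (so a half turn about z gives the same grasp; the last joint's range is limited). The gripper opens to 85 mm and grips with 20 to 120 N. Pads are 22 mm wide; open, the fingers measure 114 mm over their backs; the gripper's body (76 mm by 85 mm) begins 54 mm behind the grasp point. The pads swing forward as they close: fully open they stand 13 mm farther back than shut.
Start: joints at [1.151, 0.615, -0.013, 1.423, 0.008, 1.103, -0.04], TCP at [0.249, -0.6, 0.231] pointing down, gripper open.
Joint ranges: [-3.12, 3.12], [-0.3, 2.06], [-1.34, 1.32], [0.26, 2.42], [-1.36, 4.5], [0.01, 1.98], [-2.84, 2.84]. Speed limits (rad/s): [2.79, 2.79, 3.14, 3.14, 3.14, 3.14, 3.14].

### API

Orientations are given as a unit quaternion [x, y, z, w].
In Python, from station import bot, eyes gives the robot as it stands.
- The arm moves only by the shell command python3 -m jog 'ROWS' [OPENING]. ROWS is JSON, a list of rows, each an object of numbers: "tx", "ty", "tz": the shift along the tool's x, y, z normalised to -1 to 1, where 1 is 0.1 m; "wx", "wy", "wz": the turn, a rotation vector about the tool's x, y, z normalised to -1 to 1, where 1 is pi/4 rad. In form: [{"tx": .., "ty": .., "tz": .., "wx": .., "wy": .., "wz": ..}, ...]. A call has 1 to 5 rows; each row is the pose to reach, as a shift and turn from the pose commanded when the call began, along the tool's axes at that moment; what a row does not reach only later rows make up. A row lasts 1/8 s, in which the tool goes at most 62.5 mm and 10.7 degrees, less where a joint would pass 70% of its speed; a pose out of reach is approached as far as the arm can. A call with a number of a shift or a turn outside -1 to 1 is refused whole. A call with a gripper value outside its range is refused whole. OPENING is the opening, from 0 (shut) to 1 (fully open), set as the call begins (- or left out, the last holds). The fingers move at their own pace and stop on an object; the grip force is fixed at half the most. Time passes only in rows, so rows that repeat a pose let the fingers close. It gives the time, the measured TCP pose, the force, the opening and the grip force at its end, in the units of the state.
- bot.observe(): the state, without advancing time (a new reading comes with each control period).
- eyes.camera(name): name is "scene" or "top" or "wrist"; returns the picture (400x640x3 uint8, red, green, blue); there is no depth.
- eyes.camera_model(name): a dict with "intrinsics" (3x3 intrinsics, pixels), "position" and "rotation" of the camera in the world; the wrist camera has in their place "T_tool_cam" (4x4, takes a point from camera to tool coordinates, whose origin is the TCP and whose axes are the flange's). Camera axes: x right, y up, looking along -z (the intrinsics and any distortion apply to the point x, -y, -z); pixel columns grow to the right and rows downward; lengths in m; the calibration is good to about 2 mm. A picture is of the moment at which its call begins: read the wrist's pose just before it. camera_model takes no time and is no camera call.
- bot.close_job(): hands the job in; it is judged then, once.
The state is a dict: "time": time; "joint_pos": joint angles; "qvel": joint speeds; "effort": joint torques, N m; "eef_pos": TCP position; "tool_rot": TCP orientation; "force": force on the tool from outside, world axes, zero at the start; "moment": the same for the moment, N m; "opening": finger opening in m; "grasp_force": force on a finger pad.
Only numpy, scipy, OpenCV 4.12 (cv2) and the standard library are available. Lean on these libraries where they do the work, as an engineer would, in place of code of your own. Each camera call takes 0.05 s, during which the arm holds its last target. There are 200 camera calls.

### The job

The ram of the bench press is wound up and hangs on its ratchet pawl. Throw the release lever over, wind the crank up a touch so that the pawl springs out, then let the crank turn back slowly, holding it against the weight all the way until you feel the foot rest on the glued board. Set it down gently, don't drive it in: only the ram's own weight shall press on the board when you let go.

Things in the scene. Friction and masses are not known exactly. Their poses are not given: they have to be found in the camera images.
- press: grey bench rack press, fixed. Origin: underside of its base, straight below the ram. Its -x is the front (crank side), +y the left seen from the front, z up. Base 150 mm wide, 18 thick, from 75 mm in front of the origin to 115 behind. Head: 35 mm in front to 106 behind, 32 right to 74 left, 160 to 252 mm high, with a collar to 262 round the ram, a 28 mm square bar that reaches up to 349 mm
- ram: the ram, a 28 mm square steel bar standing upright through the head; it goes down 0.018 m per rad of crank angle and up likewise. Origin on its axis, 18 mm below the bar's lower end, 135 mm above the table as found. A round foot 46 mm across is screwed into the lower end and locked at a length that differs each time: its face lies 0 to 10 mm below the origin, not measured. Ram and foot weigh about 2.1 kg, give or take 15 per cent
- crank (a joint): crank angle, rad, 0 as found, range -0.6 to 5.1. It grows as the ram goes down, which is clockwise seen from the front (turning about the press's +x axis: from its left, +y, over the top, to its right). Negative is winding up. Only the pawl or a hand on the crank holds the ram up: about 6 N at the handle. As found the handle is at the left, 30 degrees below level
- release_lever (a joint): angle of the release lever, rad: 0 = pawl engaged (as found, leaning to the press's left, +y, by 0.35 rad), 0.7 = release (leaning to the right, -y, by 0.35 rad), with a stop at each end; a stiff lever (about 2 to 3 N at its knob) that stays where it is put. It carries the pawl along through a light spring, so the loaded pawl stays caught in its tooth until the crank is wound up by 0.05 to 0.1 rad; then it springs out and stays out
- crank_axis (a point): point on the crank's axis (which runs along the press's x), in the plane of crank_grip, 195 mm above the table, 33 mm left of the ram's axis and 118 mm in front of it
- crank_grip (a point): middle of the crank's black handle: a round grip 24 mm in diameter and 73 mm long, spinning freely on its pin, lying along the press's x axis, 65 mm from the crank axis; free all round, it can be gripped from above with the fingers left and right of it. The crank arm's front face is 49 mm behind this point; ratchet and lever are farther back
- lever_knob (a point): centre of the black ball (17 mm) at the end of the release lever, the thin rod on the head's front face, 296 mm above the table at either end of its throw; it swings 66 mm about a pivot on the head's front face, left-right and over the top. 34 mm in front of the ram
- pawl_tip (a point): tip of the steel pawl that drops into the 60 mm ratchet wheel behind the crank: 24 mm from shaft_at_ratchet while engaged, more than 45 mm when sprung out
- shaft_at_ratchet (a point): centre of the ratchet wheel on the crank's axis
- board: faced board offcut, 62 x 105 x 18 mm, lying on a wooden block (68 x 112 mm) on the press's base under the foot, loose, fresh glue beneath it. Origin: centre of its underside; its height varies by 30 mm. The foot meets its upper face
Mind the look-alikes: they are no part of the job. What is shaped like the board but purple or turquoise is not meant.

How it is judged:
By the outcome, as a careful person would: the job done as asked, in the order asked, and still so for the second after the job is handed in, with the robot touching nothing.
It also fails if it takes over 67 s, if anything falls off the work surface, if the arm or the gripper's body presses on something with over 40 N, if the wrist force passes 120 N, or if a joint passes its speed limit or range.

## Working session

There is one attempt and no reset: what is moved stays moved. The work goes in short steps, Python scripts to look and compute and a shell command to move; the robot and the scene stay as the last step left them, time stands still between calls to the robot, and variables do not carry over. Pictures are saved under pics/ and viewed, at most 10 in all, crops included, and the job is handed in when it is done.

```bash
ls; mkdir -p pics; python3 - <<'E'
from station import bot, eyes
import cv2
s=bot.observe(); print({k:(v if not hasattr(v,'round') else v) for k,v in s.items()})
for n in ("scene","top"):
    cv2.imwrite(f"pics/{n}0.png",eyes.camera(n)[:,:,::-1]); print(n,eyes.camera_model(n))
print(eyes.camera_model("wrist"), bot.hold_point_z)
E
```

```text
pics
{'time': 0.0, 'joint_pos': array([ 1.15049415,  0.61590763, -0.01262005,  1.42491322,  0.00812924,
        1.10338773, -0.04040748]), 'qvel': array([ 0.00050941, -0.00104615,  0.00030307, -0.00030287, -0.00057233,
       -0.00130999, -0.00150097]), 'effort': array([ 2.73973938e-04, -4.69209588e+01,  2.59198705e-01, -1.71031666e+01,
        9.99689859e-03,  9.62438236e-03,  6.29139151e-06]), 'eef_pos': array([ 0.2491152 , -0.59953758,  0.23014091]), 'tool_rot': array([ 9.80669352e-01,  1.95668030e-01, -2.80821555e-04, -1.25149440e-03]), 'force': array([ 0.29492042,  0.24055547, -0.29667476]), 'moment': array([ 0.01846242, -0.01573483,  0.04091534]), 'grasp_force': 0.0, 'opening': 0.08526038851988929}
scene {'intrinsics': array([[449.71105269,   0.        , 324.36955774],
       [  0.        , 449.71105269, 203.59472965],
       [  0.        ,   0.        ,   1.        ]]), 'position': array([-0.29044793,  0.103759  ,  0.97920114]), 'rotation': array([-0.18846791,  0.32914003,  0.79041994, -0.48102288])}
top {'intrinsics': array([[374.4938773 ,   0.        , 324.34254764],
       [  0.        , 374.4938773 , 198.22791018],
       [  0.        ,   0.        ,   1.        ]]), 'position': array([ 0.32258486, -0.26909233,  1.05520047]), 'rotation': array([ 0.01046392, -0.03238179, -0.70444463,  0.70894266])}
{'intrinsics': array([[339.03836884,   0.        , 325.70899817],
       [  0.        , 339.03836884, 193.84603646],
       [  0.        ,   0.        ,   1.        ]]), 'T_tool_cam': array([[ 2.19432653e-04,  9.44317874e-01,  3.29034504e-01,
         8.49991708e-02],
       [ 9.99999883e-01, -6.56118969e-05, -4.78594609e-04,
        -6.28786635e-04],
       [-4.30356866e-04,  3.29034571e-01, -9.44317778e-01,
        -1.42843289e-01],
       [ 0.00000000e+00,  0.00000000e+00,  0.00000000e+00,
         1.00000000e+00]])} 0.0187
```

View pics/scene0.png

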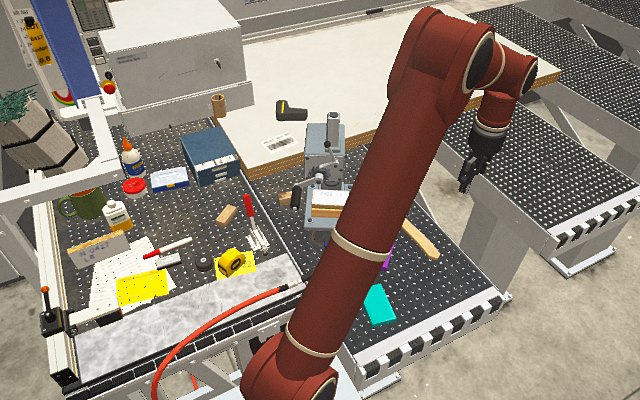

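View pics/top0.png

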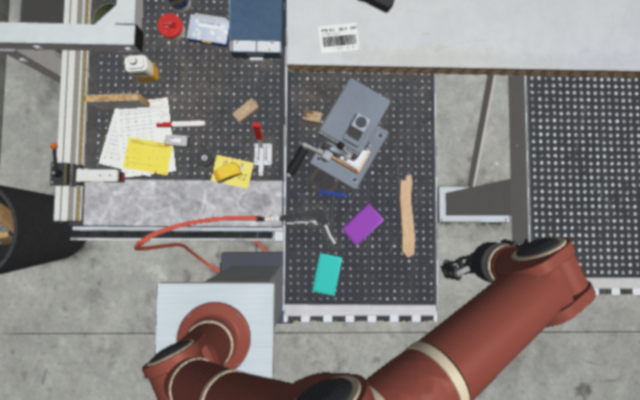

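The press shows at about (350,135) in the top view and (323,165) in the scene view. I'll enlarge both.

```bash
python3 - <<'E'
import cv2,numpy as np
a=cv2.imread("pics/top0.png")[70:200,285:400]; b=cv2.imread("pics/scene0.png")[100:230,275:375]
f=lambda i:cv2.resize(i,None,fx=3.7,fy=3.7*1.24*0+3.7,interpolation=cv2.INTER_CUBIC)
cv2.imwrite("pics/c0.png",np.hstack([f(a),f(b)])); print(f(a).shape,f(b).shape)
E
```

```text
(481, 426, 3) (481, 370, 3)
```

View pics/c0.png

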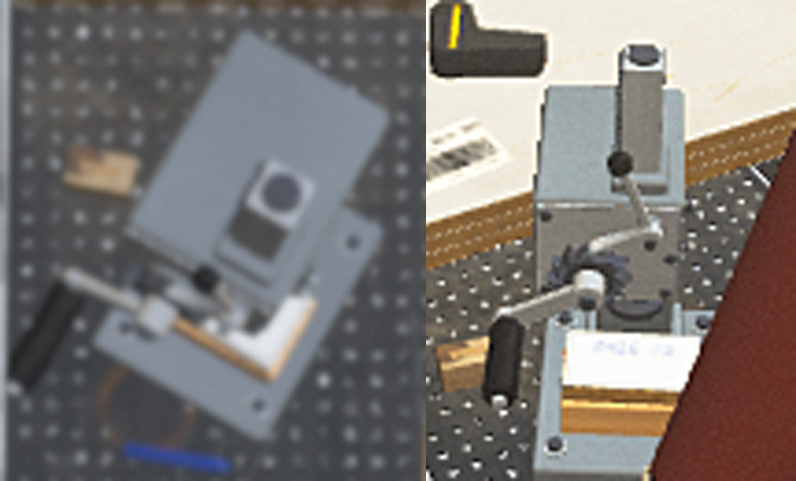

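The crops show the ram top, the head and base corners, the lever knob at (207,279) left and (621,163) right, and the crank handle. I'll fit the press pose from these points.

```bash
cat > h.py <<'E'
import numpy as np
from scipy.spatial.transform import Rotation as R
from scipy.optimize import least_squares
def proj(m,P,pos=None,rot=None):
    pos=m["position"] if pos is None else pos
    rot=R.from_quat(m["rotation"]).as_matrix() if rot is None else rot
    c=(np.atleast_2d(P)-pos)@rot; K=m["intrinsics"]
    return np.c_[K[0,0]*c[:,0]/-c[:,2]+K[0,2], K[1,1]*-c[:,1]/-c[:,2]+K[1,2]]
def W(p,L): # press->world
    c,s=np.cos(p[2]),np.sin(p[2]); L=np.atleast_2d(L)
    return np.c_[p[0]+c*L[:,0]-s*L[:,1], p[1]+s*L[:,0]+c*L[:,1], L[:,2]]
E
python3 - <<'E'
from station import eyes
from h import *
T=eyes.camera_model("top");S=eyes.camera_model("scene")
FL,FR,BL,BR=[-.035,.074,.252],[-.035,-.032,.252],[.106,.074,.252],[.106,-.032,.252]
ram=[0,0,.349]; b1=[-.075,.075,.018]; b2=[-.075,-.075,.018]
tp=np.array([(282,188),(130,228),(275,303),(245,32),(388,113),(97,340),(262,437),(207,279)])/3.7+[285,70]
sp=(np.array([(645,53),(536,198),(682,208),(548,88),(685,92),(536,470),(621,163)])-[426,0])/3.7+[275,100]
def res(p,full=False):
    k=[-.034,p[3],.296]
    a=proj(T,W(p,[ram,FL,FR,BL,BR,b1,b2,k]))-tp; b=proj(S,W(p,[ram,FL,FR,BL,BR,b1,k]))-sp
    return (a,b) if full else np.r_[a.ravel(),b.ravel()]
best=min((least_squares(res,[.5,-.4,y,.02],loss="soft_l1") for y in np.arange(-3,3,1)),key=lambda r:r.cost)
print(best.x,best.cost); a,b=res(best.x,True); print(a.round(1),b.round(1))
p=best.x; print(W(p,[[-.034,p[3],.296],[-.118,.0893,.1625],[-.118,.033,.195]]))
E
```

```text
[ 0.51092616 -0.36040262 -0.51672938  0.01564342] 25.898200508810724
[[-0.3  2.1]
 [-2.4 -0.4]
 [ 0.7  3.7]
 [-1.4 -2.1]
 [ 1.8  0.1]
 [-2.1  1.5]
 [-0.1  2.1]
 [ 1.9 -5.5]] [[ 0.5  0.6]
 [-0.7  0.4]
 [ 1.5 -0.8]
 [-0.7 -2.2]
 [ 0.6 -2. ]
 [-0.8 -0.2]
 [-0.3 -3.4]]
[[ 0.48909368 -0.33000427  0.296     ]
 [ 0.45244998 -0.22446503  0.1625    ]
 [ 0.42463558 -0.27341449  0.195     ]]
```

```bash
cat >> h.py <<'E'
AZ0=-0.517
def go(bot,p,L,front=True):
    """print shift (tool units) and turn to put TCP at press point L, tool down, tool x along press -x"""
    s=bot.observe(); r=R.from_quat(s["tool_rot"]); t=W(p,L)[0]
    x=np.array([-np.cos(p[2]),-np.sin(p[2]),0]); z=np.array([0,0,-1.]); M=np.c_[x,np.cross(z,x),z]
    d=r.inv().apply(t-s["eef_pos"])/.1; w=(r.inv()*R.from_matrix(M)).as_rotvec()/(np.pi/4)
    print("shift",d.round(3),"turn",w.round(3),"t",round(s["time"],2),"F",s["force"].round(1),"target",t.round(3))
E
python3 -m jog '[{"tx":0.3,"ty":-0.3,"tz":-1,"wz":-0.5},{"tx":0.9,"ty":-0.9,"tz":-1,"wz":-1},{"tx":0.9,"ty":-0.9,"tz":-1,"wz":-1},{"tx":0.9,"ty":-0.9,"tz":-1,"wz":-1},{"tx":0.9,"ty":-0.9,"tz":-1,"wz":-1}]' 0
python3 -c "
from h import *
from station import bot
go(bot,[.511,-.36,-.517],[-.15,.03,.42])"
```

```text
shift [ 2.655 -2.581 -1.892] turn [-2.00e-03 -3.00e-03 -2.84e+00] t 0.1 F [ 0.2 -0.1  0.2] target [ 0.395 -0.26   0.42 ]invalid input at $[0]: expected keys tx, ty, tz, wx, wy, wz
```

```bash

python3 -m jog '[{"tx":0.3,"ty":-0.3,"tz":-1,"wx":0,"wy":0,"wz":-0.5},{"tx":0.9,"ty":-0.9,"tz":-1,"wx":0,"wy":0,"wz":-1},{"tx":0.9,"ty":-0.9,"tz":-1,"wx":0,"wy":0,"wz":-1},{"tx":0.9,"ty":-0.9,"tz":-1,"wx":0,"wy":0,"wz":-1},{"tx":0.9,"ty":-0.9,"tz":-1,"wx":0,"wy":0,"wz":-1}]' 0
python3 -c "
from h import *
from station import bot
go(bot,[.511,-.36,-.517],[-.15,.03,.42])"
```

```text
time: 0.72
eef_pos: [0.2978, -0.4822, 0.3312]
tool_rot: [0.831, 0.556, -0.0, -0.0]
force: [0.3, -0.5, 1.2]
opening: 0.0
grasp_force: 0.0
shift [ 2.429  0.054 -0.888] turn [-1.00e-03 -1.00e-03 -1.84e+00] t 0.72 F [ 0.3 -0.5  1.2] target [ 0.395 -0.26   0.42 ]
```

```bash

python3 -m jog '[{"tx":0.5,"ty":0,"tz":-0.5,"wx":0,"wy":0,"wz":-0.5},{"tx":1,"ty":0,"tz":-0.9,"wx":0,"wy":0,"wz":-1},{"tx":1,"ty":0,"tz":-0.9,"wx":0,"wy":0,"wz":-1},{"tx":1,"ty":0,"tz":-0.9,"wx":0,"wy":0,"wz":-1},{"tx":1,"ty":0,"tz":-0.9,"wx":0,"wy":0,"wz":-1}]'
python3 -c "
from h import *
from station import bot
go(bot,[.511,-.36,-.517],[-.15,.03,.42])"
```

```text
time: 1.35
eef_pos: [0.3354, -0.3908, 0.4206]
tool_rot: [0.557, 0.831, 0.0, -0.001]
force: [0.5, -0.5, -0.2]
opening: -0.0
grasp_force: 0.0
shift [0.984 1.054 0.007] turn [-0.    -0.002 -0.845] t 1.35 F [ 0.5 -0.5 -0.2] target [ 0.395 -0.26   0.42 ]
```

```bash

python3 -m jog '[{"tx":0.4,"ty":0.4,"tz":0,"wx":0,"wy":0,"wz":-0.4},{"tx":0.98,"ty":1,"tz":0,"wx":0,"wy":0,"wz":-0.845},{"tx":0.98,"ty":1,"tz":0,"wx":0,"wy":0,"wz":-0.845},{"tx":0.98,"ty":1,"tz":0,"wx":0,"wy":0,"wz":-0.845},{"tx":0.98,"ty":1,"tz":0,"wx":0,"wy":0,"wz":-0.845}]'
python3 - <<'E'
from h import *
from station import bot,eyes
import cv2
go(bot,[.511,-.36,-.517],[-.15,.03,.42])
s=bot.observe(); print(s["joint_pos"].round(2)); np.savez("w1.npz",p=s["eef_pos"],q=s["tool_rot"])
cv2.imwrite("pics/w1.png",eyes.camera("wrist")[:,:,::-1])
i=cv2.imread("pics/w1.png"); cv2.imwrite("pics/w1s.png",cv2.resize(i,(800,500),interpolation=cv2.INTER_CUBIC))
E
```

```text
time: 1.98
eef_pos: [0.3905, -0.2619, 0.4207]
tool_rot: [0.256, 0.967, 0.0, -0.001]
force: [0.2, -0.4, 0.4]
opening: 0.0003
grasp_force: 0.0
shift [-0.032  0.042  0.007] turn [ 0.    -0.002 -0.002] t 1.98 F [ 0.2 -0.4  0.4] target [ 0.395 -0.26   0.42 ]
[ 1.01  0.23 -0.61  1.55  0.13  1.4   1.45]
```

View pics/w1s.png

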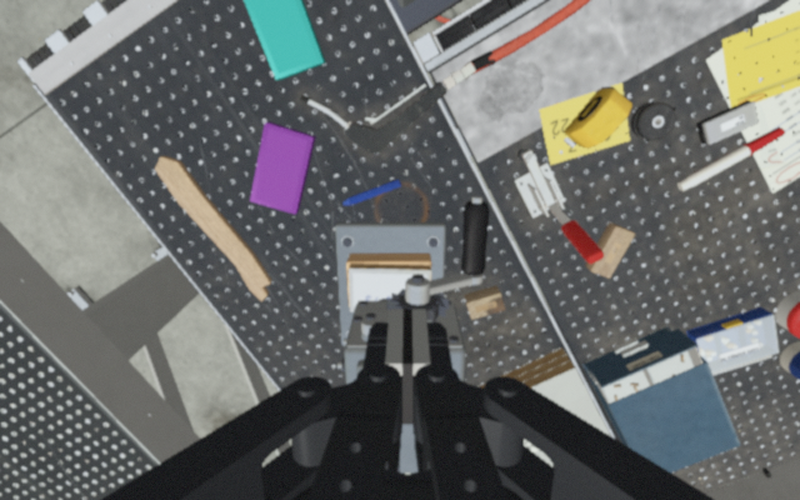

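The wrist view shows the base front corners at (335,226) and (445,226), the handle from (476,207) to (475,272), and the crank hub at (417,290), all in the enlarged picture. The knob is hidden by the fingers. Next I refit with these points.

```bash
cat > fit.py <<'E'
from station import eyes
from h import *
T=eyes.camera_model("top");S=eyes.camera_model("scene");Wc=eyes.camera_model("wrist")
d=np.load("w1.npz"); A=np.eye(4);A[:3,:3]=R.from_quat(d["q"]).as_matrix();A[:3,3]=d["p"]; C=A@Wc["T_tool_cam"]
FL,FR,BL,BR=[-.035,.074,.252],[-.035,-.032,.252],[.106,.074,.252],[.106,-.032,.252]
ram=[0,0,.349]; b1=[-.075,.075,.018]; b2=[-.075,-.075,.018]
g1=[-.1545,.0893,.1625];g2=[-.0815,.0893,.1625]
tp=np.array([(282,188),(130,228),(275,303),(245,32),(388,113),(97,340),(262,437),(207,279)])/3.7+[285,70]
sp=(np.array([(645,53),(536,198),(682,208),(548,88),(685,92),(536,470),(621,163)])-[426,0])/3.7+[275,100]
wp=np.array([(445,226),(335,226),(476,207),(475,272)])/1.25
def res(p,full=False):
    k=[p[4],p[3],.296]
    a=proj(T,W(p,[ram,FL,FR,BL,BR,b1,b2,k]))-tp; b=proj(S,W(p,[ram,FL,FR,BL,BR,b1,k]))-sp
    c=proj(Wc,W(p,[b1,b2,g1,g2]),C[:3,3],C[:3,:3])-wp
    return (a,b,c) if full else np.r_[a.ravel(),b.ravel(),2*c.ravel()]
b=least_squares(res,[.51,-.36,-.517,.02,-.034],loss="soft_l1")
print(b.x,b.cost); [print(q.round(1).tolist()) for q in res(b.x,True)]
print(W(b.x,[[b.x[4],b.x[3],.296],[-.118,.0893,.1625],[-.118,.033,.195]]))
E
python3 fit.py
```

```text
[ 0.51517617 -0.36135586 -0.53769343  0.01153699 -0.05072059] 61.406382301106035
[[0.2, -0.1], [-1.9, -3.1], [0.7, 1.9], [0.3, -4.0], [2.9, -1.0], [-1.9, -0.8], [-0.5, 0.8], [-0.3, 0.0]]
[[-0.0, -0.4], [-1.3, -1.0], [0.7, -1.7], [-0.2, -3.4], [1.0, -2.7], [-1.7, -1.7], [0.3, -0.3]]
[[0.3, 1.8], [-0.9, 0.1], [0.7, -10.3], [-2.7, -6.1]]
[[ 0.47752138 -0.32546996  0.296     ]
 [ 0.45956243 -0.22422234  0.1625    ]
 [ 0.43072803 -0.27257797  0.195     ]]
```

```bash
cat >> fit.py <<'E'
print("---")
def tri(o):
    f=lambda X:np.r_[[ (proj(m,X,*k)[0]-u) for m,k,u in o]].ravel()
    r=least_squares(f,[.45,-.25,.2]); c,s=np.cos(b.x[2]),np.sin(b.x[2]); q=r.x[:2]-b.x[:2]
    print("world",r.x.round(4),"press",np.array([c*q[0]+s*q[1],-s*q[0]+c*q[1],r.x[2]]).round(4),r.fun.round(1))
wk=(C[:3,3],C[:3,:3])
t=lambda x,y:np.array([x/3.7+285,y/3.7+70]); sc=lambda x,y:np.array([(x-426)/3.7+275,y/3.7+100]); w=lambda x,y:np.array([x,y])/1.25
print("grip");tri([(T,(),t(40,335)),(S,(),sc(505,356)),(Wc,wk,w(475,239))])
tri([(T,(),t(40,335)),(S,(),sc(505,356))])
print("knob");tri([(T,(),t(207,279)),(S,(),sc(621,163))])
print("hub");tri([(T,(),t(155,315)),(S,(),sc(590,282)),(Wc,wk,w(417,287))])
print("base front L");tri([(T,(),t(97,340)),(S,(),sc(536,470)),(Wc,wk,w(445,226))])
E
python3 fit.py|sed '1,/---/d'
```

```text
grip
world [ 0.4653 -0.2279  0.1696] press [-0.1112  0.089   0.1696] [-0.   0.2 -0.9 -0.1 -0.4  0.1]
world [ 0.4653 -0.2289  0.169 ] press [-0.1107  0.0882  0.169 ] [ 0.4  0.2 -0.5 -0.1]
knob
world [ 0.4781 -0.3258  0.2945] press [-0.05    0.0116  0.2945] [-0.2 -0.1  0.2  0. ]
hub
world [ 0.471  -0.2974  0.2001] press [-0.0706  0.0323  0.2001] [-1.5  1.3 -0.7  1.5 -0.6  1.6]
base front L
world [ 0.4882 -0.2602  0.0102] press [-0.075   0.0731  0.0102] [-1.3 -0.  -1.   0.1 -1.3  0.5]
```

```bash
python3 -c "
from h import *
from station import bot
go(bot,[.5152,-.3614,-.5377],[-.08,.08,.42])"
```

```text
shift [-0.791  0.571  0.007] turn [ 0.    -0.002  0.024] t 2.02 F [ 0.3 -0.1 -0.3] target [ 0.487 -0.252  0.42 ]
```

```bash

python3 -m jog '[{"tx":-0.4,"ty":0.3,"tz":0,"wx":0,"wy":0,"wz":0.02},{"tx":-0.79,"ty":0.57,"tz":0,"wx":0,"wy":0,"wz":0.02},{"tx":-0.79,"ty":0.57,"tz":0,"wx":0,"wy":0,"wz":0.02},{"tx":-0.79,"ty":0.57,"tz":0,"wx":0,"wy":0,"wz":0.02}]'
python3 - <<'E'
from h import *
from station import bot,eyes
import cv2
s=bot.observe(); np.savez("w2.npz",p=s["eef_pos"],q=s["tool_rot"])
i=eyes.camera("wrist")[:,:,::-1]
cv2.imwrite("pics/w2s.png",cv2.resize(i[:,100:500],(800,800),interpolation=cv2.INTER_CUBIC)[100:700])
E
```

```text
time: 2.52
eef_pos: [0.487, -0.2512, 0.4208]
tool_rot: [0.263, 0.965, -0.0, -0.001]
force: [0.0, -0.1, -0.1]
opening: -0.0
grasp_force: 0.0
```

View pics/w2s.png

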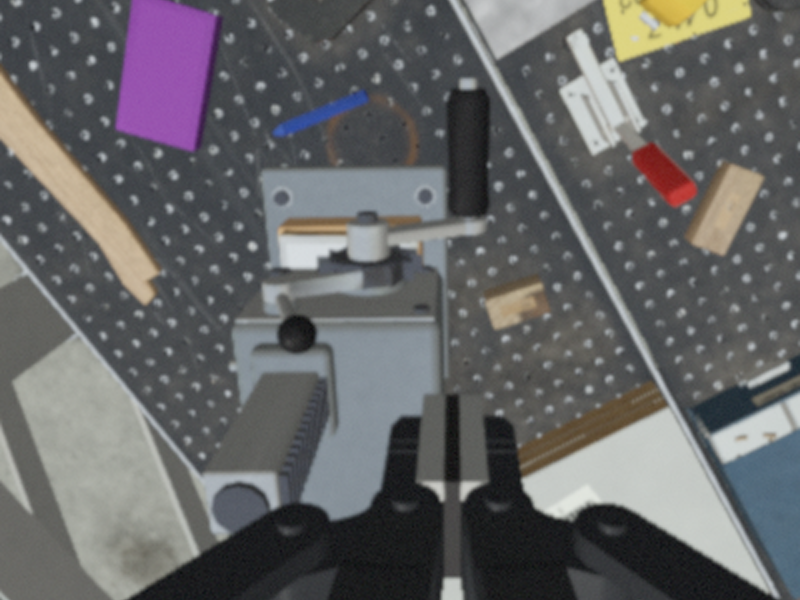

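The knob is at (297,333), the handle runs from (468,90) to (467,214), the base corners are at (446,168) and (262,170), the head's front edge spans (236–438,322), and the ram's top centre is at (240,508). I'll refit from this nearer view.

```bash
cat > fit2.py <<'E'
exec(open("fit.py").read().split('print("---")')[0])
print('===')
d=np.load("w2.npz"); A=np.eye(4);A[:3,:3]=R.from_quat(d["q"]).as_matrix();A[:3,3]=d["p"]; C2=A@Wc["T_tool_cam"]
w2=lambda x,y:np.array([x/2+100,(y+100)/2])
o=np.array([w2(446,168),w2(262,170),w2(438,322),w2(236,322),w2(240,508),w2(468,90),w2(467,214),w2(297,333)])
L=lambda p:W(p,[b1,b2,FL,FR,ram,g1,g2,[p[4],p[3],.296]])
b=least_squares(lambda p:(proj(Wc,L(p),C2[:3,3],C2[:3,:3])-o).ravel(),b.x,loss="soft_l1")
print(b.x,(proj(Wc,L(b.x),C2[:3,3],C2[:3,:3])-o).round(1).tolist())
print(L(b.x)[-3:],W(b.x,[-.118,.033,.195]))
def tri(o):
    f=lambda X:np.r_[[ (proj(m,X,*k)[0]-u) for m,k,u in o]].ravel()
    r=least_squares(f,[.45,-.25,.2]); c,s=np.cos(b.x[2]),np.sin(b.x[2]); q=r.x[:2]-b.x[:2]
    print("world",r.x.round(4),"press",np.array([c*q[0]+s*q[1],-s*q[0]+c*q[1],r.x[2]]).round(4),r.fun.round(1))
wk=(C[:3,3],C[:3,:3]);k2=(C2[:3,3],C2[:3,:3])
t=lambda x,y:np.array([x/3.7+285,y/3.7+70]); sc=lambda x,y:np.array([(x-426)/3.7+275,y/3.7+100]); w=lambda x,y:np.array([x,y])/1.25
print("grip");tri([(S,(),sc(505,356)),(Wc,wk,w(475,239)),(Wc,k2,w2(468,152))])
print("knob");tri([(S,(),sc(621,163)),(Wc,k2,w2(297,333))])
print("hub");tri([(Wc,wk,w(417,290)),(Wc,k2,w2(368,222))])
print("ram");tri([(S,(),sc(645,53)),(T,(),t(282,188)),(Wc,k2,w2(240,508))])
E
python3 fit2.py|sed '1,/===/d'
```

```text
[ 0.51362348 -0.35932087 -0.53564381  0.01363977 -0.0496404 ] [[0.0, 0.5], [-1.4, -0.9], [0.9, 2.1], [-4.9, 1.6], [-0.1, 0.4], [0.7, -10.4], [0.5, -8.4], [0.0, 0.0]]
[[ 0.42634097 -0.20367222  0.1625    ]
 [ 0.48911661 -0.24093104  0.1625    ]
 [ 0.47789738 -0.32225529  0.296     ]] [[ 0.42899356 -0.27071626  0.195     ]]
grip
world [ 0.4649 -0.2275  0.1703] press [-0.1092  0.0885  0.1703] [-1.  -0.2 -0.1 -0.2 -0.3  0.2]
knob
world [ 0.4783 -0.3232  0.2943] press [-0.0488  0.013   0.2943] [-0.7  0.3 -0.2  0.1]
hub
world [ 0.464  -0.2904  0.2181] press [-0.0778  0.0339  0.2181] [ 2.1 -1.7 -1.9  1.6]
ram
world [ 0.5147 -0.3609  0.3466] press [ 0.0018 -0.0008  0.3466] [-0.1  0.6 -0.1  0.5  0.   0.3]
```

```bash
cat > g.py <<'E'
import sys
from h import *
from station import bot
P=[.5136,-.3593,-.5357]
if __name__=="__main__":
    go(bot,P,[float(v) for v in sys.argv[1:4]])
    s=bot.observe(); c,n=np.cos(P[2]),np.sin(P[2]); q=s["eef_pos"]-np.r_[P[:2],0]; f=s["force"]
    r=lambda v:np.array([c*v[0]+n*v[1],-n*v[0]+c*v[1],v[2]]); print("press tcp",r(q).round(4),"F",r(f).round(1),"open",round(s["opening"],4))
E
python3 g.py -.05 .06 .29
```

```text
shift [-0.283 -0.19   1.312] turn [-0.001 -0.001  0.004] t 2.58 F [-1. -0. -0.] target [ 0.501 -0.282  0.29 ]
press tcp [-0.0783  0.079   0.4212] F [-0.9 -0.6 -0. ] open -0.0001
```

```bash

python3 -m jog '[{"tx":-0.28,"ty":-0.1,"tz":0.5,"wx":0,"wy":0,"wz":0},{"tx":-0.28,"ty":-0.1,"tz":1,"wx":0,"wy":0,"wz":0},{"tx":-0.28,"ty":-0.1,"tz":1,"wx":0,"wy":0,"wz":0}]'
python3 -m jog '[{"tx":0,"ty":0,"tz":0.31,"wx":0,"wy":0,"wz":0},{"tx":0,"ty":-0.25,"tz":0.31,"wx":0,"wy":0,"wz":0},{"tx":0,"ty":-0.25,"tz":0.31,"wx":0,"wy":0,"wz":0}]'
python3 g.py -.05 -.015 .29
```

```text
time: 2.95
eef_pos: [0.5029, -0.2739, 0.318]
tool_rot: [0.263, 0.965, 0.0, -0.005]
force: [0.4, 0.5, 1.2]
opening: 0.0001
grasp_force: 0.0
time: 3.32
eef_pos: [0.4939, -0.2977, 0.293]
tool_rot: [0.264, 0.964, -0.001, 0.002]
force: [-0.1, 0.0, 0.2]
opening: 0.0002
grasp_force: 0.0
shift [ 0.017 -0.579  0.031] turn [-0.002  0.006  0.001] t 3.33 F [-0.1  0.   0.2] target [ 0.463 -0.347  0.29 ]
press tcp [-0.0484  0.0429  0.293 ] F [-0.1 -0.   0.2] open 0.0002
```

```bash

python3 -m jog '[{"tx":0,"ty":-0.12,"tz":0,"wx":0,"wy":0,"wz":0},{"tx":0,"ty":-0.24,"tz":0,"wx":0,"wy":0,"wz":0},{"tx":0,"ty":-0.36,"tz":0,"wx":0,"wy":0,"wz":0},{"tx":0,"ty":-0.46,"tz":0,"wx":0,"wy":0,"wz":0},{"tx":0,"ty":-0.56,"tz":0,"wx":0,"wy":0,"wz":0}]'
python3 g.py -.05 -.015 .29
python3 -m jog '[{"tx":0,"ty":-0.02,"tz":0,"wx":0,"wy":0,"wz":0},{"tx":0,"ty":-0.04,"tz":0,"wx":0,"wy":0,"wz":0}]'
python3 g.py -.05 -.015 .29
```

```text
time: 3.95
eef_pos: [0.4672, -0.3432, 0.2917]
tool_rot: [0.261, 0.965, 0.0, 0.002]
force: [2.7, 1.3, 1.1]
opening: -0.0001
grasp_force: 1.3
shift [ 0.019 -0.052  0.016] turn [0.002 0.005 0.01 ] t 3.95 F [2.7 1.3 1.1] target [ 0.463 -0.347  0.29 ]
press tcp [-0.0482 -0.0098  0.2917] F [1.7 2.5 1.1] open -0.0001
time: 4.2
eef_pos: [0.4654, -0.3454, 0.2909]
tool_rot: [0.261, 0.965, 0.001, 0.001]
force: [4.8, 3.5, 4.0]
opening: -0.0001
grasp_force: 3.4
shift [ 0.015 -0.024  0.009] turn [0.004 0.003 0.01 ] t 4.2 F [4.8 3.5 4. ] target [ 0.463 -0.347  0.29 ]
press tcp [-0.0485 -0.0126  0.2909] F [2.3 5.4 4. ] open -0.0001
```

```bash

python3 -m jog '[{"tx":0,"ty":-0.03,"tz":0,"wx":0,"wy":0,"wz":0},{"tx":0,"ty":-0.05,"tz":0,"wx":0,"wy":0,"wz":0},{"tx":0,"ty":-0.05,"tz":0,"wx":0,"wy":0,"wz":0}]'
python3 g.py -.05 -.015 .29
```

```text
time: 4.58
eef_pos: [0.4653, -0.3456, 0.291]
tool_rot: [0.259, 0.966, 0.004, 0.002]
force: [5.7, 7.2, 3.0]
opening: -0.0002
grasp_force: 5.2
shift [ 0.015 -0.021  0.01 ] turn [0.012 0.003 0.016] t 4.58 F [5.7 7.2 3. ] target [ 0.463 -0.347  0.29 ]
press tcp [-0.0485 -0.0129  0.291 ] F [1.2 9.1 3. ] open -0.0002
```

```bash

python3 -m jog '[{"tx":0,"ty":0.3,"tz":0,"wx":0,"wy":0,"wz":0},{"tx":0.3,"ty":0.8,"tz":-0.5,"wx":0,"wy":0,"wz":0},{"tx":0.64,"ty":1,"tz":-0.4,"wx":0,"wy":0,"wz":0},{"tx":0.64,"ty":1,"tz":-0.4,"wx":0,"wy":0,"wz":0}]' 0.65
python3 - <<'E'
from h import *
from station import bot,eyes
import cv2
s=bot.observe(); np.savez("w3.npz",p=s["eef_pos"],q=s["tool_rot"])
i=eyes.camera("wrist")[:,:,::-1]
cv2.imwrite("pics/w3s.png",cv2.resize(i[:,100:500],(800,800),interpolation=cv2.INTER_CUBIC)[200:800])
E
python3 g.py -.112 .0885 .147
```

```text
time: 5.08
eef_pos: [0.4543, -0.2287, 0.33]
tool_rot: [0.258, 0.966, -0.001, -0.002]
force: [0.3, -0.4, 0.4]
opening: 0.0556
grasp_force: 0.0
shift [-0.043  0.094  1.827] turn [-0.004 -0.004  0.011] t 5.12 F [-0.7 -0.2 -0.2] target [ 0.462 -0.226  0.147]
press tcp [-0.1158  0.0797  0.3297] F [-0.5 -0.6 -0.2] open 0.0558
```

View pics/w3s.png

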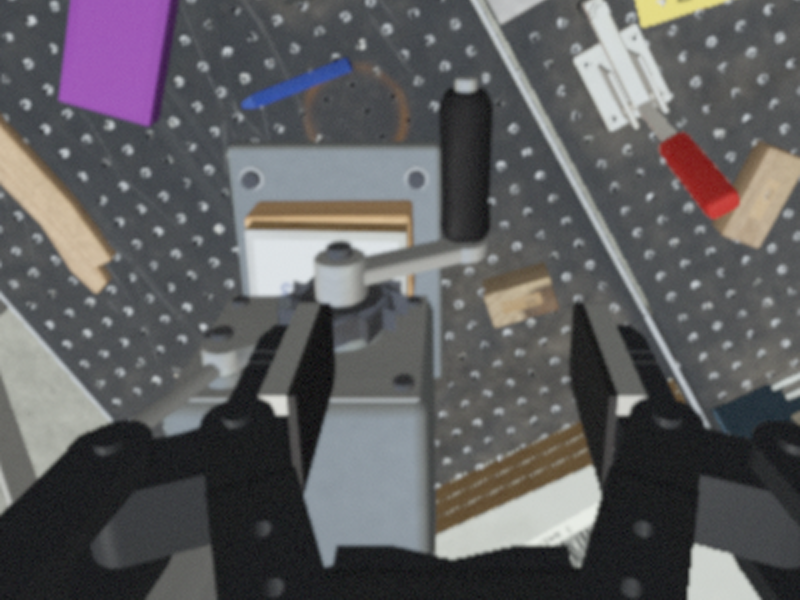

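The lever rod now leans right, from the pivot at (220,350). The handle is in clear view from (466,88) to (464,238). Now I triangulate the grip from the wrist views.

```bash
cat >> fit2.py <<'E'
print("+++")
d=np.load("w3.npz"); A=np.eye(4);A[:3,:3]=R.from_quat(d["q"]).as_matrix();A[:3,3]=d["p"]; C3=A@Wc["T_tool_cam"];k3=(C3[:3,3],C3[:3,:3])
w3=lambda x,y:np.array([x/2+100,(y+200)/2])
tri([(Wc,k2,w2(468,90)),(Wc,wk,w(476,206)),(Wc,k3,w3(466,90))])
tri([(Wc,k2,w2(467,214)),(Wc,wk,w(475,273)),(Wc,k3,w3(464,240))])
tri([(Wc,k2,w2(468,152)),(Wc,wk,w(475.5,239)),(Wc,k3,w3(465,165))])
E
python3 fit2.py|sed '1,/+++/d'
```

```text
world [ 0.4351 -0.2103  0.1684] press [-0.1435  0.0881  0.1684] [-0.4 -0.   0.5 -1.5 -0.1  1.2]
world [ 0.4938 -0.2443  0.1795] press [-0.0758  0.0887  0.1795] [ 0.2 -0.5 -0.7  0.7  0.3 -0.1]
world [ 0.4644 -0.2271  0.1719] press [-0.1098  0.0886  0.1719] [-0.2 -0.2 -0.2 -0.3  0.3  0.4]
```

```bash

python3 -m jog '[{"tx":-0.04,"ty":0.09,"tz":0.5,"wx":0,"wy":0,"wz":0.01},{"tx":-0.04,"ty":0.09,"tz":1,"wx":0,"wy":0,"wz":0.01},{"tx":-0.04,"ty":0.09,"tz":1,"wx":0,"wy":0,"wz":0.01}]'
python3 g.py -.112 .0885 .149
```

```text
time: 5.5
eef_pos: [0.4609, -0.2279, 0.2261]
tool_rot: [0.266, 0.964, 0.0, -0.006]
force: [0.5, -0.8, 0.1]
opening: 0.0555
grasp_force: 0.0
shift [-0.013  0.027  0.771] turn [-0.004 -0.014 -0.004] t 5.5 F [ 0.5 -0.8  0.1] target [ 0.462 -0.226  0.149]
press tcp [-0.1124  0.0861  0.2261] F [ 0.8 -0.4  0.1] open 0.0555
```

```bash

python3 -m jog '[{"tx":0,"ty":0.02,"tz":0.4,"wx":0,"wy":0,"wz":0},{"tx":0,"ty":0.02,"tz":0.79,"wx":0,"wy":0,"wz":0},{"tx":0,"ty":0.02,"tz":0.79,"wx":0,"wy":0,"wz":0},{"tx":0,"ty":0.02,"tz":0.79,"wx":0,"wy":0,"wz":0}]'
python3 g.py -.112 .0885 .149
python3 -m jog '[{"tx":0,"ty":0,"tz":0,"wx":0,"wy":0,"wz":0},{"tx":0,"ty":0,"tz":0,"wx":0,"wy":0,"wz":0},{"tx":0,"ty":0,"tz":0,"wx":0,"wy":0,"wz":0},{"tx":0,"ty":0,"tz":0,"wx":0,"wy":0,"wz":0}]' 0
python3 g.py -.112 .0885 .149
```

```text
time: 6.0
eef_pos: [0.4672, -0.2259, 0.1534]
tool_rot: [0.266, 0.964, -0.0, 0.002]
force: [-0.7, -0.4, 0.2]
opening: 0.0558
grasp_force: 0.0
shift [ 0.04  -0.026  0.043] turn [ 0.     0.005 -0.003] t 6.0 F [-0.7 -0.4  0.2] target [ 0.462 -0.226  0.149]
press tcp [-0.108   0.0911  0.1534] F [-0.4 -0.7  0.2] open 0.0558
time: 6.5
eef_pos: [0.4656, -0.2271, 0.1522]
tool_rot: [0.266, 0.964, -0.002, 0.001]
force: [-2.2, -4.6, 2.9]
opening: 0.0218
grasp_force: 59.0
shift [ 0.032 -0.006  0.032] turn [-0.004  0.003 -0.002] t 6.5 F [-2.2 -4.6  2.9] target [ 0.462 -0.226  0.149]
press tcp [-0.1088  0.0891  0.1522] F [ 0.4 -5.1  2.9] open 0.0218
```

```bash

python3 -m jog '[{"tx":0,"ty":-0.025,"tz":0.02,"wx":0,"wy":0,"wz":0},{"tx":0,"ty":-0.035,"tz":0.04,"wx":0,"wy":0,"wz":0},{"tx":0,"ty":-0.05,"tz":0.06,"wx":0,"wy":0,"wz":0},{"tx":0,"ty":-0.065,"tz":0.08,"wx":0,"wy":0,"wz":0},{"tx":0,"ty":-0.065,"tz":0.08,"wx":0,"wy":0,"wz":0}]'
python3 g.py -.112 .0885 .149
```

```text
time: 7.12
eef_pos: [0.4633, -0.2312, 0.1449]
tool_rot: [0.265, 0.964, -0.001, 0.002]
force: [-2.1, -3.2, 7.8]
opening: 0.0217
grasp_force: 59.6
shift [ 0.033  0.04  -0.041] turn [-0.001  0.004 -0.001] t 7.12 F [-2.1 -3.2  7.8] target [ 0.462 -0.226  0.149]
press tcp [-0.1086  0.0845  0.1449] F [-0.2 -3.8  7.8] open 0.0217
```

```bash
cat > k.py <<'E'
import sys
from h import *
from station import bot
from g import P
s=bot.observe(); c,n=np.cos(P[2]),np.sin(P[2]); r=lambda v:np.array([c*v[0]+n*v[1],-n*v[0]+c*v[1],v[2]])
q=r(s["eef_pos"]-np.r_[P[:2],0]); f=r(s["force"]); yc,zc=.0328,.1847
ph=np.arctan2(q[2]-zc,q[1]-yc); th=(ph+np.pi/6+1)%(2*np.pi)-1
rd=np.array([np.cos(ph),np.sin(ph)]); tg=np.array([-np.sin(ph),np.cos(ph)])
print("t",round(s["time"],2),"theta",th.round(3),"rad",np.hypot(q[1]-yc,q[2]-zc).round(4),"x",q[0].round(4),"F",f.round(1),"Ftan",(f[1:]@tg).round(1),"Frad",(f[1:]@rd).round(1),"open",round(s["opening"],4))
if len(sys.argv)>1:
    t0=float(sys.argv[1])
    for m in range(2):
        base=t0+m*.3-np.pi/6
        for k in range(1,6):
            a=base+.06*k; print("ty %.3f tz %.3f"%(.65*(np.cos(a)-np.cos(base)),-.65*(np.sin(a)-np.sin(base))),end=" | ")
        print("->",round(base+.3+np.pi/6,2))
E
python3 k.py -.15
```

```text
t 7.12 theta -0.133 rad 0.0652 x -0.1086 F [-0.2 -3.8  7.8] Ftan 3.8 Frad -7.8 open 0.0217
ty 0.023 tz -0.031 | ty 0.045 tz -0.064 | ty 0.064 tz -0.098 | ty 0.082 tz -0.132 | ty 0.097 tz -0.168 | -> 0.15
ty 0.013 tz -0.037 | ty 0.024 tz -0.074 | ty 0.033 tz -0.112 | ty 0.039 tz -0.151 | ty 0.043 tz -0.189 | -> 0.45
```

```bash

python3 -m jog '[{"tx":0,"ty":0.015,"tz":-0.033,"wx":0,"wy":0,"wz":0},{"tx":0,"ty":0.032,"tz":-0.067,"wx":0,"wy":0,"wz":0},{"tx":0,"ty":0.048,"tz":-0.104,"wx":0,"wy":0,"wz":0},{"tx":0,"ty":0.064,"tz":-0.138,"wx":0,"wy":0,"wz":0},{"tx":0,"ty":0.078,"tz":-0.175,"wx":0,"wy":0,"wz":0}]' | grep time
python3 k.py .15
```

```text
time: 7.75
t 7.75 theta 0.169 rad 0.0646 x -0.1088 F [-1.1 -1.3  5. ] Ftan 4.2 Frad -3.0 open 0.0219
ty 0.013 tz -0.037 | ty 0.024 tz -0.074 | ty 0.033 tz -0.112 | ty 0.039 tz -0.151 | ty 0.043 tz -0.189 | -> 0.45
ty 0.002 tz -0.039 | ty 0.001 tz -0.078 | ty -0.002 tz -0.117 | ty -0.007 tz -0.155 | ty -0.015 tz -0.194 | -> 0.75
```

```bash
cat >> fit2.py <<'E'
print("BBB")
tri([(Wc,k2,w2(279,236)),(Wc,k3,w3(246,229)),(Wc,wk,w(347,266))])
tri([(Wc,k2,w2(421,232)),(Wc,k3,w3(410,227)),(Wc,wk,w(432,266))])
def f(q): # board front edge at press x, z; width 105
    e=W(P,[[q[0],q[2]-.0525,q[1]],[q[0],q[2]+.0525,q[1]]])
    r=[proj(Wc,e,*k2)-[w2(279,236),w2(421,232)],proj(Wc,e,*k3)-[w3(246,229),w3(410,227)],proj(Wc,e,*wk)-[w(347,266),w(432,266)]]
    return np.ravel(r)
P=b.x; r=least_squares(f,[-.03,.07,0]); print(r.x,r.fun.round(1))
for im,crop in (("w2s",(slice(180,330),slice(220,470))),("w3s",(slice(180,330),slice(220,470)))): pass
import cv2
a=cv2.imread("pics/w2s.png")[150:300,240:460];c=cv2.imread("pics/w3s.png")[130:280,220:440]
cv2.imwrite("pics/bd.png",cv2.resize(np.vstack([a,c]),None,fx=2,fy=2))
E
python3 fit2.py|sed '1,/BBB/d'
```

```text
world [ 0.4615 -0.3919  0.0534] press [-0.0282 -0.0546  0.0534] [-0.2  0.1  0.1 -0.8  0.1  0.9]
world [ 0.5134 -0.2945  0.0594] press [-0.0333  0.0556  0.0594] [-0.4  0.1  0.2 -0.5  0.2  0.5]
[-0.0347155   0.06723454  0.00243764] [ 0.3 -1.8 -1.1  0.5  0.1 -1.4 -0.7  0.7  1.6  0.5  0.   1.6]
```

View pics/bd.png

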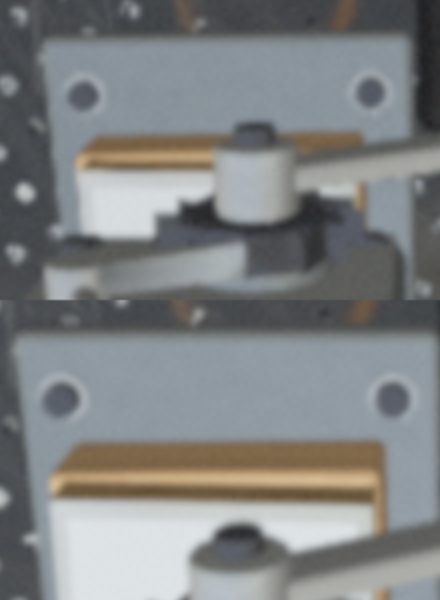

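```bash

python3 -m jog '[{"tx":0,"ty":0.01,"tz":-0.037,"wx":0,"wy":0,"wz":0},{"tx":0,"ty":0.018,"tz":-0.074,"wx":0,"wy":0,"wz":0},{"tx":0,"ty":0.025,"tz":-0.112,"wx":0,"wy":0,"wz":0},{"tx":0,"ty":0.03,"tz":-0.151,"wx":0,"wy":0,"wz":0},{"tx":0,"ty":0.033,"tz":-0.189,"wx":0,"wy":0,"wz":0}]' | grep time
python3 k.py
python3 -m jog '[{"tx":0,"ty":0.002,"tz":-0.039,"wx":0,"wy":0,"wz":0},{"tx":0,"ty":0.001,"tz":-0.078,"wx":0,"wy":0,"wz":0},{"tx":0,"ty":-0.002,"tz":-0.117,"wx":0,"wy":0,"wz":0},{"tx":0,"ty":-0.007,"tz":-0.155,"wx":0,"wy":0,"wz":0},{"tx":0,"ty":-0.015,"tz":-0.194,"wx":0,"wy":0,"wz":0}]' | grep time
python3 k.py .75
```

```text
time: 8.38
t 8.38 theta 0.457 rad 0.0641 x -0.109 F [2.1 1.2 5. ] Ftan 5.1 Frad 0.8 open 0.0219
time: 9.0
t 9.0 theta 0.761 rad 0.0636 x -0.1091 F [4.2 1.2 4.9] Ftan 4.5 Frad 2.3 open 0.0221
ty -0.010 tz -0.038 | ty -0.022 tz -0.075 | ty -0.036 tz -0.111 | ty -0.053 tz -0.146 | ty -0.071 tz -0.181 | -> 1.05
ty -0.021 tz -0.033 | ty -0.043 tz -0.065 | ty -0.068 tz -0.095 | ty -0.094 tz -0.124 | ty -0.122 tz -0.151 | -> 1.35
```

```bash

python3 -m jog '[{"tx":-0.01,"ty":-0.01,"tz":-0.038,"wx":0,"wy":0,"wz":0},{"tx":-0.01,"ty":-0.022,"tz":-0.075,"wx":0,"wy":0,"wz":0},{"tx":-0.01,"ty":-0.036,"tz":-0.111,"wx":0,"wy":0,"wz":0},{"tx":-0.01,"ty":-0.053,"tz":-0.146,"wx":0,"wy":0,"wz":0},{"tx":-0.01,"ty":-0.071,"tz":-0.181,"wx":0,"wy":0,"wz":0}]' | grep time
python3 k.py
python3 -m jog '[{"tx":0,"ty":-0.021,"tz":-0.033,"wx":0,"wy":0,"wz":0},{"tx":0,"ty":-0.043,"tz":-0.065,"wx":0,"wy":0,"wz":0},{"tx":0,"ty":-0.068,"tz":-0.095,"wx":0,"wy":0,"wz":0},{"tx":0,"ty":-0.094,"tz":-0.124,"wx":0,"wy":0,"wz":0},{"tx":0,"ty":-0.122,"tz":-0.151,"wx":0,"wy":0,"wz":0}]' | grep time
python3 k.py 1.35
```

```text
time: 9.62
t 9.62 theta 1.069 rad 0.0633 x -0.109 F [3.2 0.2 5.8] Ftan 4.9 Frad 3.2 open 0.0218
time: 10.25
t 10.25 theta 1.387 rad 0.0632 x -0.1088 F [ 4.  -1.1  6.1] Ftan 4.8 Frad 3.9 open 0.0219
ty -0.029 tz -0.026 | ty -0.060 tz -0.049 | ty -0.093 tz -0.071 | ty -0.126 tz -0.091 | ty -0.161 tz -0.109 | -> 1.65
ty -0.036 tz -0.016 | ty -0.072 tz -0.029 | ty -0.110 tz -0.041 | ty -0.148 tz -0.050 | ty -0.186 tz -0.056 | -> 1.95
```

```bash

python3 -m jog '[{"tx":-0.01,"ty":-0.028,"tz":-0.03,"wx":0,"wy":0,"wz":0},{"tx":-0.01,"ty":-0.058,"tz":-0.056,"wx":0,"wy":0,"wz":0},{"tx":-0.01,"ty":-0.09,"tz":-0.08,"wx":0,"wy":0,"wz":0},{"tx":-0.01,"ty":-0.122,"tz":-0.102,"wx":0,"wy":0,"wz":0},{"tx":-0.01,"ty":-0.157,"tz":-0.122,"wx":0,"wy":0,"wz":0}]' | grep time
python3 k.py
python3 -m jog '[{"tx":0,"ty":-0.036,"tz":-0.016,"wx":0,"wy":0,"wz":0},{"tx":0,"ty":-0.072,"tz":-0.029,"wx":0,"wy":0,"wz":0},{"tx":0,"ty":-0.11,"tz":-0.041,"wx":0,"wy":0,"wz":0},{"tx":0,"ty":-0.148,"tz":-0.05,"wx":0,"wy":0,"wz":0},{"tx":0,"ty":-0.186,"tz":-0.056,"wx":0,"wy":0,"wz":0}]' | grep time
python3 k.py 1.95
```

```text
time: 10.88
t 10.88 theta 1.719 rad 0.0635 x -0.1086 F [ 4.8 -4.9  1.5] Ftan 5.1 Frad -0.4 open 0.022
time: 11.5
t 11.5 theta 2.036 rad 0.0638 x -0.1083 F [ 7.5 -5.2 -3.2] Ftan 5.0 Frad -3.5 open 0.0219
ty -0.039 tz -0.004 | ty -0.078 tz -0.007 | ty -0.117 tz -0.006 | ty -0.156 tz -0.004 | ty -0.194 tz 0.001 | -> 2.25
ty -0.038 tz 0.007 | ty -0.076 tz 0.017 | ty -0.113 tz 0.028 | ty -0.150 tz 0.042 | ty -0.185 tz 0.058 | -> 2.55
```

```bash

python3 -m jog '[{"tx":-0.02,"ty":-0.039,"tz":0.004,"wx":0,"wy":0,"wz":0},{"tx":-0.02,"ty":-0.078,"tz":0.006,"wx":0,"wy":0,"wz":0},{"tx":-0.02,"ty":-0.117,"tz":0.008,"wx":0,"wy":0,"wz":0},{"tx":-0.02,"ty":-0.156,"tz":0.011,"wx":0,"wy":0,"wz":0},{"tx":-0.02,"ty":-0.194,"tz":0.016,"wx":0,"wy":0,"wz":0}]' | grep time
python3 k.py
python3 -m jog '[{"tx":0,"ty":-0.038,"tz":0.007,"wx":0,"wy":0,"wz":0},{"tx":0,"ty":-0.076,"tz":0.017,"wx":0,"wy":0,"wz":0},{"tx":0,"ty":-0.113,"tz":0.028,"wx":0,"wy":0,"wz":0},{"tx":0,"ty":-0.15,"tz":0.042,"wx":0,"wy":0,"wz":0},{"tx":0,"ty":-0.185,"tz":0.058,"wx":0,"wy":0,"wz":0}]' | grep time
python3 k.py 2.55
```

```text
time: 12.12
t 12.12 theta 2.342 rad 0.0641 x -0.108 F [ 2.9 -5.8 -0.8] Ftan 5.8 Frad 0.6 open 0.0214
time: 12.75
t 12.75 theta 2.631 rad 0.0645 x -0.1078 F [ 4.2 -3.5 -5.6] Ftan 5.8 Frad -3.0 open 0.0219
ty -0.034 tz 0.018 | ty -0.068 tz 0.038 | ty -0.100 tz 0.061 | ty -0.131 tz 0.085 | ty -0.160 tz 0.111 | -> 2.85
ty -0.028 tz 0.028 | ty -0.053 tz 0.057 | ty -0.077 tz 0.087 | ty -0.100 tz 0.120 | ty -0.120 tz 0.153 | -> 3.15
```

```bash
cat > st.py <<'E'
import sys,numpy as np
t=float(sys.argv[1]);d=float(sys.argv[2])
for k in range(int(sys.argv[3])):
    a=t+k*d-np.pi/6; print("%.2f: ty %.3f tz %.3f"%(t+k*d+d,.65*(np.cos(a+d)-np.cos(a)),-.65*(np.sin(a+d)-np.sin(a))))
E
sed 's/^if len.*/if len(sys.argv)>1: sys.exit(0 if f[1:]@tg>2.5 else 1)\nif 0:/' k.py > chk.py
python3 st.py 2.55 .04 24; python3 chk.py 1; echo $?
```

```text
2.59: ty -0.023 tz 0.012
2.63: ty -0.023 tz 0.013
2.67: ty -0.022 tz 0.014
2.71: ty -0.022 tz 0.015
2.75: ty -0.021 tz 0.015
2.79: ty -0.020 tz 0.016
2.83: ty -0.020 tz 0.017
2.87: ty -0.019 tz 0.018
2.91: ty -0.018 tz 0.019
2.95: ty -0.017 tz 0.019
2.99: ty -0.017 tz 0.020
3.03: ty -0.016 tz 0.021
3.07: ty -0.015 tz 0.021
3.11: ty -0.014 tz 0.022
3.15: ty -0.013 tz 0.022
3.19: ty -0.012 tz 0.023
3.23: ty -0.011 tz 0.023
3.27: ty -0.010 tz 0.024
3.31: ty -0.010 tz 0.024
3.35: ty -0.009 tz 0.025
3.39: ty -0.008 tz 0.025
3.43: ty -0.007 tz 0.025
3.47: ty -0.006 tz 0.025
3.51: ty -0.005 tz 0.026
t 12.75 theta 2.631 rad 0.0645 x -0.1078 F [ 4.2 -3.5 -5.6] Ftan 5.8 Frad -3.0 open 0.0219
0
```

```bash
J="python3 -m jog"; C="python3 chk.py 1"
$J '[{"tx":0,"ty":-0.01,"tz":0.01,"wx":0,"wy":0,"wz":0},{"tx":0,"ty":-0.019,"tz":0.02,"wx":0,"wy":0,"wz":0}]' >/dev/null && $C &&
$J '[{"tx":0,"ty":-0.012,"tz":0.006,"wx":0,"wy":0,"wz":0},{"tx":0,"ty":-0.023,"tz":0.013,"wx":0,"wy":0,"wz":0}]' >/dev/null && $C &&
$J '[{"tx":0,"ty":-0.011,"tz":0.007,"wx":0,"wy":0,"wz":0},{"tx":0,"ty":-0.022,"tz":0.014,"wx":0,"wy":0,"wz":0}]' >/dev/null && $C &&
$J '[{"tx":0,"ty":-0.011,"tz":0.007,"wx":0,"wy":0,"wz":0},{"tx":0,"ty":-0.022,"tz":0.015,"wx":0,"wy":0,"wz":0}]' >/dev/null && $C &&
$J '[{"tx":0,"ty":-0.01,"tz":0.008,"wx":0,"wy":0,"wz":0},{"tx":0,"ty":-0.021,"tz":0.015,"wx":0,"wy":0,"wz":0}]' >/dev/null && $C &&
$J '[{"tx":0,"ty":-0.01,"tz":0.008,"wx":0,"wy":0,"wz":0},{"tx":0,"ty":-0.02,"tz":0.016,"wx":0,"wy":0,"wz":0}]' >/dev/null && $C &&
$J '[{"tx":0,"ty":-0.01,"tz":0.008,"wx":0,"wy":0,"wz":0},{"tx":0,"ty":-0.02,"tz":0.017,"wx":0,"wy":0,"wz":0}]' >/dev/null && $C &&
$J '[{"tx":0,"ty":-0.01,"tz":0.009,"wx":0,"wy":0,"wz":0},{"tx":0,"ty":-0.019,"tz":0.018,"wx":0,"wy":0,"wz":0}]' >/dev/null && $C; echo $?
```

```text
t 13.0 theta 2.68 rad 0.0645 x -0.1078 F [ 3.  -6.4 -2. ] Ftan 6.4 Frad 1.8 open 0.0217
t 13.25 theta 2.718 rad 0.0645 x -0.1078 F [ 4.2 -4.5 -3.3] Ftan 5.5 Frad -0.0 open 0.0219
t 13.5 theta 2.756 rad 0.0646 x -0.1077 F [ 4.  -5.2 -3.6] Ftan 6.3 Frad 0.4 open 0.0217
t 13.75 theta 2.795 rad 0.0647 x -0.1077 F [ 5.1 -4.4 -4.3] Ftan 6.1 Frad -0.5 open 0.022
t 14.0 theta 2.833 rad 0.0648 x -0.1077 F [ 4.7 -4.2 -5.1] Ftan 6.6 Frad -0.9 open 0.0218
t 14.25 theta 2.87 rad 0.0648 x -0.1077 F [ 5.3 -3.3 -5.3] Ftan 6.1 Frad -1.5 open 0.0218
t 14.5 theta 2.908 rad 0.0648 x -0.1077 F [ 5.7 -3.  -5.1] Ftan 5.8 Frad -1.3 open 0.022
t 14.75 theta 2.947 rad 0.0649 x -0.1076 F [ 4.6 -2.5 -5.1] Ftan 5.5 Frad -1.5 open 0.0218
0
```

```bash
J="python3 -m jog"; C="python3 chk.py 1"
$J '[{"tx":-0.01,"ty":-0.008,"tz":0.01,"wx":0,"wy":0,"wz":0},{"tx":-0.01,"ty":-0.016,"tz":0.02,"wx":0,"wy":0,"wz":0}]' >/dev/null && $C &&
$J '[{"tx":0,"ty":-0.008,"tz":0.01,"wx":0,"wy":0,"wz":0},{"tx":0,"ty":-0.017,"tz":0.019,"wx":0,"wy":0,"wz":0}]' >/dev/null && $C &&
$J '[{"tx":0,"ty":-0.008,"tz":0.01,"wx":0,"wy":0,"wz":0},{"tx":0,"ty":-0.017,"tz":0.02,"wx":0,"wy":0,"wz":0}]' >/dev/null && $C &&
$J '[{"tx":0,"ty":-0.008,"tz":0.01,"wx":0,"wy":0,"wz":0},{"tx":0,"ty":-0.016,"tz":0.021,"wx":0,"wy":0,"wz":0}]' >/dev/null && $C &&
$J '[{"tx":0,"ty":-0.007,"tz":0.01,"wx":0,"wy":0,"wz":0},{"tx":0,"ty":-0.015,"tz":0.021,"wx":0,"wy":0,"wz":0}]' >/dev/null && $C &&
$J '[{"tx":0,"ty":-0.007,"tz":0.011,"wx":0,"wy":0,"wz":0},{"tx":0,"ty":-0.014,"tz":0.022,"wx":0,"wy":0,"wz":0}]' >/dev/null && $C &&
$J '[{"tx":0,"ty":-0.006,"tz":0.011,"wx":0,"wy":0,"wz":0},{"tx":0,"ty":-0.013,"tz":0.022,"wx":0,"wy":0,"wz":0}]' >/dev/null && $C &&
$J '[{"tx":0,"ty":-0.006,"tz":0.011,"wx":0,"wy":0,"wz":0},{"tx":0,"ty":-0.012,"tz":0.023,"wx":0,"wy":0,"wz":0}]' >/dev/null && $C; echo $?
```

```text
t 15.0 theta 2.993 rad 0.065 x -0.1076 F [ 3.3 -4.6 -4.7] Ftan 6.5 Frad 0.6 open 0.0219
t 15.25 theta 3.03 rad 0.065 x -0.1076 F [ 3.5 -3.6 -5.4] Ftan 6.4 Frad -0.3 open 0.0221
t 15.5 theta 3.069 rad 0.0651 x -0.1075 F [ 3.6 -2.4 -5.5] Ftan 5.8 Frad -1.1 open 0.0216
t 15.75 theta 3.108 rad 0.0652 x -0.1075 F [ 4.3 -3.4 -6. ] Ftan 6.9 Frad -0.3 open 0.0213
t 16.0 theta 3.146 rad 0.0652 x -0.1075 F [ 4.1 -2.7 -6.5] Ftan 7.0 Frad -0.9 open 0.0219
t 16.25 theta 3.181 rad 0.0653 x -0.1074 F [ 2.4 -2.6 -5.9] Ftan 6.5 Frad -0.5 open 0.022
t 16.5 theta 3.198 rad 0.0653 x -0.1074 F [ 0.1 -3.1 -5.5] Ftan 6.3 Frad 0.2 open 0.022
t 16.75 theta 3.229 rad 0.0654 x -0.1073 F [-3.3 -4.  -5.2] Ftan 6.4 Frad 1.4 open 0.0215
0
```

```bash
python3 - <<'E'
from station import eyes
import cv2,numpy as np
s=eyes.camera("scene")[90:250,260:390,::-1]; w=eyes.camera("wrist")[:,120:520,::-1]
t=eyes.camera("top")[80:200,290:390,::-1]
h=lambda i,H:cv2.resize(i,(int(i.shape[1]*H/i.shape[0]),H),interpolation=cv2.INTER_CUBIC)
a=h(s,460); b=h(w,320); 
cv2.imwrite("pics/x1.png",np.hstack([a,np.vstack([b[:, :],np.zeros((140,320,3),np.uint8)])])); print(a.shape)
E
```

```text
(460, 373, 3)
```

View pics/x1.png

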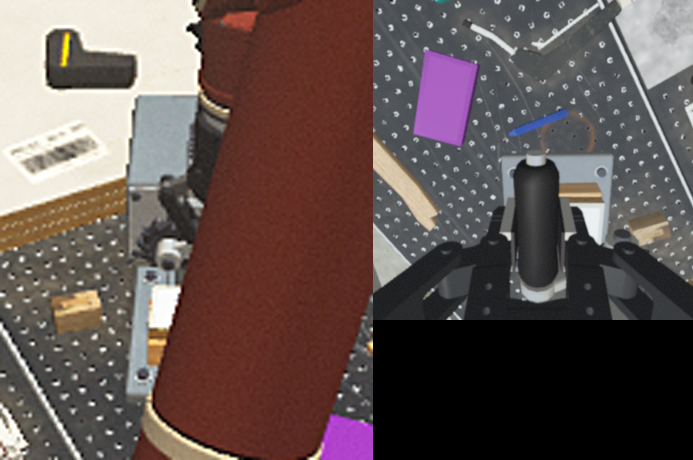

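The arm hides the press from the scene camera. In the wrist view the handle sits well in the pads. The reversal of Fx suggests the gripper's body has touched the lever knob, so I'll tilt the body forward about the grasp.

```bash

python3 -m jog '[{"tx":-0.007,"ty":0,"tz":0,"wx":0,"wy":-0.05,"wz":0},{"tx":-0.015,"ty":0,"tz":0,"wx":0,"wy":-0.1,"wz":0}]' | grep -v tool; python3 k.py
python3 -m jog '[{"tx":-0.007,"ty":0,"tz":0,"wx":0,"wy":-0.05,"wz":0},{"tx":-0.015,"ty":0,"tz":0,"wx":0,"wy":-0.1,"wz":0}]' | grep -v tool; python3 k.py; python3 -c "
from station import bot; s=bot.observe(); print(s['moment'].round(2), s['tool_rot'].round(3))"
```

```text
time: 17.15
eef_pos: [0.4087, -0.3279, 0.212]
force: [-4.6, -3.8, -5.4]
opening: 0.0218
grasp_force: 58.8
t 17.15 theta 3.234 rad 0.0653 x -0.1062 F [-2.  -5.6 -5.4] Ftan 7.3 Frad 2.8 open 0.0218
time: 17.4
eef_pos: [0.4099, -0.3288, 0.2122]
force: [-3.5, -3.3, -5.2]
opening: 0.0221
grasp_force: 58.8
t 17.4 theta 3.232 rad 0.0655 x -0.1047 F [-1.4 -4.6 -5.2] Ftan 6.6 Frad 2.0 open 0.0221
[-0.29  1.54  0.14] [ 0.265  0.961 -0.021  0.073]
```

```bash
J="python3 -m jog"; C="python3 chk.py 1"
$J '[{"tx":0.002,"ty":-0.009,"tz":0.012,"wx":0,"wy":0,"wz":0},{"tx":0.004,"ty":-0.016,"tz":0.023,"wx":0,"wy":0,"wz":0}]' >/dev/null && $C &&
$J '[{"tx":0.002,"ty":-0.005,"tz":0.012,"wx":0,"wy":0,"wz":0},{"tx":0.004,"ty":-0.01,"tz":0.024,"wx":0,"wy":0,"wz":0}]' >/dev/null && $C &&
$J '[{"tx":0.002,"ty":-0.005,"tz":0.012,"wx":0,"wy":0,"wz":0},{"tx":0.004,"ty":-0.01,"tz":0.024,"wx":0,"wy":0,"wz":0}]' >/dev/null && $C &&
$J '[{"tx":0.002,"ty":-0.005,"tz":0.012,"wx":0,"wy":0,"wz":0},{"tx":0.004,"ty":-0.009,"tz":0.025,"wx":0,"wy":0,"wz":0}]' >/dev/null && $C; echo $?
```

```text
t 17.65 theta 3.273 rad 0.0656 x -0.1046 F [-4.2 -5.1 -6.1] Ftan 7.6 Frad 2.4 open 0.0217
t 17.9 theta 3.316 rad 0.0657 x -0.1046 F [-4.3 -4.2 -5.9] Ftan 6.9 Frad 1.9 open 0.0217
t 18.15 theta 3.356 rad 0.0657 x -0.1046 F [-4.  -4.4 -6.3] Ftan 7.4 Frad 2.3 open 0.0218
t 18.4 theta 3.396 rad 0.0657 x -0.1046 F [-4.5 -3.5 -5.2] Ftan 6.0 Frad 2.0 open 0.0215
0
```

```bash
J="python3 -m jog"; C="python3 chk.py 1"
$J '[{"tx":0.012,"ty":-0.007,"tz":0.012,"wx":0,"wy":0,"wz":0},{"tx":0.012,"ty":-0.012,"tz":0.025,"wx":0,"wy":0,"wz":0}]' >/dev/null && $C &&
$J '[{"tx":0.002,"ty":-0.003,"tz":0.012,"wx":0,"wy":0,"wz":0},{"tx":0.004,"ty":-0.007,"tz":0.025,"wx":0,"wy":0,"wz":0}]' >/dev/null && $C &&
$J '[{"tx":0.002,"ty":-0.003,"tz":0.012,"wx":0,"wy":0,"wz":0},{"tx":0.004,"ty":-0.006,"tz":0.025,"wx":0,"wy":0,"wz":0}]' >/dev/null && $C &&
$J '[{"tx":0.002,"ty":-0.003,"tz":0.013,"wx":0,"wy":0,"wz":0},{"tx":0.004,"ty":-0.005,"tz":0.026,"wx":0,"wy":0,"wz":0}]' >/dev/null && $C &&
$J '[{"tx":0.002,"ty":-0.002,"tz":0.013,"wx":0,"wy":0,"wz":0},{"tx":0.004,"ty":-0.004,"tz":0.026,"wx":0,"wy":0,"wz":0}]' >/dev/null && $C &&
$J '[{"tx":0.002,"ty":-0.001,"tz":0.013,"wx":0,"wy":0,"wz":0},{"tx":0.004,"ty":-0.003,"tz":0.026,"wx":0,"wy":0,"wz":0}]' >/dev/null && $C ; echo $?
```

```text
t 18.65 theta 3.431 rad 0.0658 x -0.1045 F [-4.5 -2.4 -5.7] Ftan 6.1 Frad 1.0 open 0.022
t 18.9 theta 3.457 rad 0.0658 x -0.1044 F [-8.5 -2.9  3.3] Ftan -2.6 Frad 3.5 open 0.022
1
```

```bash

python3 -m jog '[{"tx":0,"ty":0,"tz":-0.006,"wx":0,"wy":0,"wz":0},{"tx":0,"ty":0.001,"tz":-0.01,"wx":0,"wy":0,"wz":0}]' >/dev/null;  python3 k.py
python3 -m jog '[{"tx":0.01,"ty":0,"tz":0,"wx":0,"wy":-0.05,"wz":0},{"tx":0.02,"ty":0,"tz":0,"wx":0,"wy":-0.05,"wz":0},{"tx":0.02,"ty":0,"tz":0,"wx":0,"wy":-0.05,"wz":0}]' >/dev/null;  python3 k.py; python3 -c "
from station import bot; s=bot.observe(); print(s['moment'].round(2))"
```

```text
t 19.15 theta 3.449 rad 0.0658 x -0.1045 F [-4.4 -2.5 -6. ] Ftan 6.4 Frad 1.1 open 0.0218
t 19.52 theta 3.437 rad 0.0659 x -0.1037 F [ 0.7 -2.5 -6.6] Ftan 7.0 Frad 0.9 open 0.022
[0.05 0.65 0.11]
```

```bash
J="python3 -m jog"; C="python3 chk.py 1"
S='0'
$J '[{"tx":0.001,"ty":0,"tz":0.004,"wx":0,"wy":0,"wz":0},{"tx":0.001,"ty":0,"tz":0.004,"wx":0,"wy":0,"wz":0}]' >/dev/null && $C &&
$J '[{"tx":0.001,"ty":-0.001,"tz":0.004,"wx":0,"wy":0,"wz":0},{"tx":0.001,"ty":-0.001,"tz":0.004,"wx":0,"wy":0,"wz":0}]' >/dev/null && $C &&
$J '[{"tx":0.001,"ty":0,"tz":0.004,"wx":0,"wy":0,"wz":0},{"tx":0.001,"ty":0,"tz":0.004,"wx":0,"wy":0,"wz":0}]' >/dev/null && $C &&
$J '[{"tx":0.001,"ty":-0.001,"tz":0.004,"wx":0,"wy":0,"wz":0},{"tx":0.001,"ty":-0.001,"tz":0.004,"wx":0,"wy":0,"wz":0}]' >/dev/null && $C &&
$J '[{"tx":0.001,"ty":0,"tz":0.004,"wx":0,"wy":0,"wz":0},{"tx":0.001,"ty":0,"tz":0.004,"wx":0,"wy":0,"wz":0}]' >/dev/null && $C &&
$J '[{"tx":0.001,"ty":-0.001,"tz":0.004,"wx":0,"wy":0,"wz":0},{"tx":0.001,"ty":-0.001,"tz":0.004,"wx":0,"wy":0,"wz":0}]' >/dev/null && $C; echo $?
```

```text
t 19.77 theta 3.444 rad 0.0658 x -0.1038 F [ 2.7 -1.3 -6.5] Ftan 6.6 Frad -0.2 open 0.0215
t 20.02 theta 3.447 rad 0.0659 x -0.1038 F [ 3.7 -0.7 -2.7] Ftan 2.8 Frad 0.1 open 0.0217
t 20.27 theta 3.449 rad 0.0659 x -0.1038 F [3.3 0.4 0.4] Ftan -0.5 Frad -0.3 open 0.0216
1
```

```bash
python3 -m jog '[{"tx":0,"ty":0,"tz":0,"wx":0,"wy":0,"wz":0}]' >/dev/null; python3 k.py; python3 -c "
from station import bot; s=bot.observe(); print(s['moment'].round(2),s['force'].round(1))"
python3 -m jog '[{"tx":0,"ty":0.001,"tz":-0.012,"wx":0,"wy":0,"wz":0},{"tx":0,"ty":0.001,"tz":-0.012,"wx":0,"wy":0,"wz":0}]' >/dev/null; python3 k.py; python3 -c "
from station import bot; s=bot.observe(); print(s['moment'].round(2),s['force'].round(1))"
```

```text
t 20.4 theta 3.45 rad 0.0659 x -0.1038 F [3.8 0.7 1.1] Ftan -1.2 Frad -0.5 open 0.0214
[ 0.09 -0.29  0.28] [ 3.6 -1.3  1.1]
t 20.65 theta 3.446 rad 0.0659 x -0.1039 F [ 6.9  1.6 -4.7] Ftan 4.2 Frad -2.6 open 0.0218
[-0.2  -0.62  0.27] [ 6.8 -2.1 -4.7]
```

```bash
J="python3 -m jog"; C="python3 chk.py 1"
$J '[{"tx":0.01,"ty":-0.008,"tz":0,"wx":0.05,"wy":-0.05,"wz":0},{"tx":0,"ty":-0.015,"tz":0,"wx":0.1,"wy":-0.05,"wz":0},{"tx":0,"ty":-0.015,"tz":0,"wx":0.1,"wy":-0.05,"wz":0}]' >/dev/null && $C &&
$J '[{"tx":0.001,"ty":0,"tz":0.004,"wx":0,"wy":0,"wz":0},{"tx":0.001,"ty":0,"tz":0.004,"wx":0,"wy":0,"wz":0}]' >/dev/null && $C &&
$J '[{"tx":0.001,"ty":0,"tz":0.004,"wx":0,"wy":0,"wz":0},{"tx":0.001,"ty":0,"tz":0.004,"wx":0,"wy":0,"wz":0}]' >/dev/null && $C &&
$J '[{"tx":0.001,"ty":0,"tz":0.004,"wx":0,"wy":0,"wz":0},{"tx":0.001,"ty":0,"tz":0.004,"wx":0,"wy":0,"wz":0}]' >/dev/null && $C &&
$J '[{"tx":0.001,"ty":0,"tz":0.004,"wx":0,"wy":0,"wz":0},{"tx":0.001,"ty":0,"tz":0.004,"wx":0,"wy":0,"wz":0}]' >/dev/null && $C &&
$J '[{"tx":0.001,"ty":0,"tz":0.004,"wx":0,"wy":0,"wz":0},{"tx":0.001,"ty":0,"tz":0.004,"wx":0,"wy":0,"wz":0}]' >/dev/null && $C; python3 -c "
from g import *
s=bot.observe();print('grasp z',(s['eef_pos']-.0187*R.from_quat(s['tool_rot']).apply([0,0,1])).round(4))"
```

```text
t 21.02 theta 3.444 rad 0.0667 x -0.1035 F [ 6.8  1.3 -3.6] Ftan 3.3 Frad -2.1 open 0.0216
t 21.27 theta 3.446 rad 0.0667 x -0.1034 F [ 6.2  2.  -3.1] Ftan 2.6 Frad -2.6 open 0.0215
t 21.52 theta 3.448 rad 0.0667 x -0.1034 F [5.9 2.3 0. ] Ftan -0.5 Frad -2.2 open 0.0217
grasp z [ 0.4051 -0.3308  0.2172]
```

```bash

python3 -m jog '[{"tx":0,"ty":0,"tz":0,"wx":0,"wy":0,"wz":0},{"tx":0,"ty":0,"tz":0,"wx":0,"wy":0,"wz":0},{"tx":0,"ty":0,"tz":0,"wx":0,"wy":0,"wz":0},{"tx":0,"ty":0,"tz":0,"wx":0,"wy":0,"wz":0}]' 0.6 | grep -v tool
python3 k.py
python3 -m jog '[{"tx":0,"ty":0,"tz":-0.1,"wx":0,"wy":0,"wz":0},{"tx":0,"ty":0,"tz":-0.25,"wx":0,"wy":0,"wz":0},{"tx":0,"ty":0,"tz":-0.4,"wx":0,"wy":0,"wz":0}]' | grep -v tool
python3 -m jog '[{"tx":0.2,"ty":0,"tz":-0.5,"wx":0,"wy":0,"wz":0},{"tx":0.5,"ty":0,"tz":-1,"wx":0,"wy":0,"wz":0},{"tx":0.5,"ty":0,"tz":-1,"wx":0,"wy":0,"wz":0}]' | grep -v tool
python3 - <<'E'
from station import bot,eyes
import cv2
i=eyes.camera("wrist")[:,100:500,::-1]
cv2.imwrite("pics/w5.png",cv2.resize(i,(600,600),interpolation=cv2.INTER_CUBIC))
E
```

```text
time: 22.02
eef_pos: [0.4052, -0.3344, 0.1979]
force: [0.8, -0.7, -0.1]
opening: 0.0513
grasp_force: 0.0
t 22.02 theta 3.47 rad 0.068 x -0.1059 F [ 1.1 -0.2 -0.1] Ftan 0.1 Frad 0.2 open 0.0513
time: 22.4
eef_pos: [0.3995, -0.3268, 0.2383]
force: [0.0, 0.1, 0.3]
opening: 0.0511
grasp_force: 0.0
time: 22.78
eef_pos: [0.3416, -0.2829, 0.3263]
force: [0.1, 0.1, 0.1]
opening: 0.0511
grasp_force: 0.0
```

View pics/w5.png

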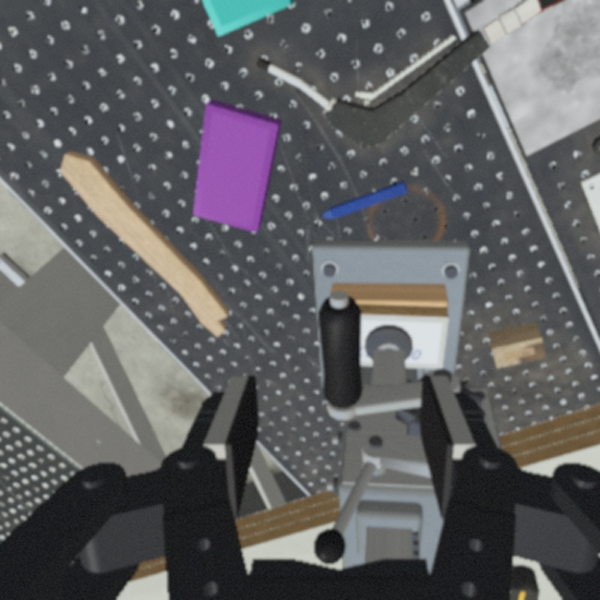

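The foot rests on the board at (390,345), the handle has stayed at the right at (342,350), and the lever leans right with its knob at (330,545). The robot is clear of everything, so I hand the job in.

```bash
python3 -c "
from station import bot
print(bot.close_job())"
```

```text
the job is handed in; nothing more can be done
None
```

I threw the lever, wound the crank up so the pawl sprang out, and let the ram down under control until its foot rested on the glued board. The handle load was about zero when I let go. I then backed the robot clear and handed the job in at about 23 s; no verdict came back.

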